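# Return the spanner and screwdriver to the shadow-foam tray

### The arm

A 7-joint arm with a two-finger parallel gripper is mounted at the origin on a cart in front of the work surface, level with it; the furniture and walls round the work are solid. World frame = base frame: x ahead of the robot, y to its left, z up, the work surface at z = 0. Lengths are in m, angles in degrees, forces in N, time in s.
With the tool pointing down it reaches from about 0.425 to 0.875 m from the base axis. Payload 4.7 kg.
Tool frame: the origin (TCP) lies between the finger pads; the fingertips stand env.finger_overhang ahead of it and the grasp point (between the pads) lies 5 mm behind it (env.finger_overhang is the distance from the TCP to the fingertips, in m); z points along the fingers, y is the line along which they close (so a half turn about z gives the same grasp; the last joint's range is limited). The gripper opens to 87 mm and grips with 3 to 60 N. Pads are 19 mm wide; open, the fingers measure 117 mm over their backs; the gripper's body (75 mm by 190 mm) begins 51 mm behind the grasp point.
Start: joints at [0.808, 18.392, -4.016, 83.108, 1.295, 78.541, -3.26], TCP at [0.65, -0, 0.237] pointing down, gripper open.
Joint ranges: [-163.93, 163.93], [-17.29, 119.83], [-79.2, 71.16], [3.27, 140.29], [-89.18, 269.18], [5.43, 117.66], [-154.24, 154.24]. Speed limits (degrees/s): [147.25, 147.25, 180, 180, 180, 180, 180].

### API

Orientations are given as [roll, pitch, yaw] about the fixed x, y, z axes, in that order (R = Rz(yaw) Ry(pitch) Rx(roll)).
In Python, from cell import telemetry, eyes, env, models gives the robot as it stands. The module is installed in compiled form; this text tells all that it offers.
- The arm moves only by the tool drive_tool, never from a script. Its arguments are lists of equal length, an entry for each row: "angular": the turn, a rotation vector about the tool's x, y, z in rad, a list of three; "delta_pos": the shift along the tool's x, y, z in cm, a list of three; "gripper": the finger opening in cm, from 0 to 8.7. A call has 1 to 20 rows; each row shifts and turns the commanded pose from where the row before left it, along the tool's axes as they then stand; what a row does not reach is not made up. A row lasts 1/10 s, in which the tool goes at most 50 mm and 8.59 degrees, less where a joint would pass 70% of its speed; a pose out of reach is approached as far as the arm can. A call with a gripper value outside its range is refused whole. The fingers move at their own pace and stop on an object; "squeeze" is the grip in N (left out, the last holds). Time passes only in rows, so rows that do not move let the fingers close. It gives the time, the measured TCP pose, the force, the opening and the grip force at its end, in the units of the state.
- telemetry.get_obs(): the state, without advancing time (a new reading comes with each control period).
- eyes.read_camera(name): name is "scene" or "side" or "wrist"; returns a dict with "pixels" (480x640x3 uint8, red, green, blue), "mtx" (3x3 intrinsics, pixels), "origin" and "orientation" of the camera in the world. Camera axes: x right, y down, z forward; pixel columns grow to the right and rows downward; lengths in m; the calibration is good to about 2 mm. A picture is of the moment at which its call begins. There is no depth.
- env.sign_off(): hands the job in; it is judged then, once.
Trained networks look in a picture, given as the dict that the camera call returned (one of the last four; its "shot" number tells which), for a name from the list of things; names that differ only in an ending like _2 or _b are one class to them, and where a whole thing is asked for, a point or a joint stands for the part that bears it (a point fixed in the world has none). Each returns a list of dicts, best first, with "p" (0 to 1); they miss things now and then, are a little off and sometimes report something else, mostly with a low value. They report only what shows in the picture. A call takes as long as a camera call.
- models.search_frame(picture, target): "centre" ([column, row] in pixels, amid what is visible of it).
- models.cut_out(picture, target): "pixels" (480x640 bool, what is visible of it) and "centre" ([column, row] in pixels, amid what is visible of it).
The state is a dict: "time_s": time; "qpos": joint angles; "joint_velocities": joint speeds; "effort": joint torques, N m; "tool_pos": TCP position; "tool_rot": TCP orientation; "force": force on the tool from outside, world axes, zero at the start; "wrist_torque": the same for the moment, N m; "grip_width": finger opening in m; "grasp_force": force on a finger pad.
Only numpy, scipy, OpenCV 4.12 (cv2) and the standard library are available. Lean on these libraries where they do the work, as an engineer would, in place of code of your own. Each camera call takes 0.05 s, during which the arm holds its last target. There are 200 camera calls.

### The job

Put the loose spanner and the orange screwdriver back into the foam tool tray, each lying flat, fully down in its own cut-out: every cut-out takes only one tool, one way round. Leave the tweezers in theirs, and do not knock or shift the cream-capped bottle and the beaker behind the work.

Things in the scene. Friction and masses are not known exactly. Their poses are not given: they have to be found in the camera images.
- spanner_centre (a point): Loose steel combination spanner lying flat: 156 mm long, 10 mm thick, about 130 g. This point is in the middle of its straight shank (13 mm wide; grasp here), half-way up (5 mm above what it lies on). x axis: along the spanner to the open jaw; z up. The ring end (28 mm across) reaches 80 mm behind this point, the forked jaw (39 mm across) 76 mm ahead. The worktop is z = 0.
- spanner_jaw (a point): Middle of the spanner's open-jaw head, 60 mm ahead of spanner_centre along the spanner's x axis, same height and axes.
- screwdriver_grip (a point): Loose screwdriver, 150 mm, about 60 g. Point on the axis of its orange handle (21 wide, 22 high, 71 mm long, with flats: it does not roll), 39 mm from the butt; grasp the handle here. 11 mm above what it lies on. x axis: along it to the blade's tip; z up. The handle ends 32 mm ahead of this point, then a 4 mm shank goes on to the tip.
- screwdriver_tip (a point): Tip of the screwdriver's blade, 111 mm ahead of screwdriver_grip along its x axis, same height (the shank runs 11 mm above the surface the handle lies on) and axes.
- tool_tray: Tray of dark foam in a grey case, 272 x 184 x 33 mm, fixed. Foam top at z = 30 mm; cut-out bottoms are blue. Origin: centre of its underside; x along the long side. Cut-outs along x: screwdriver at y = -52, spanner y = 0, tweezers y = +52 mm, each its tool's outline plus 3 mm all round. A finger trench across all three (x -20 to +20, y -78 to +78 mm) is deeper: floor at z = 10 mm.
- spanner_home (a point): In the tray: where spanner_centre is when the spanner lies home; the tray's x axis points to where the jaw belongs. In the middle of the finger trench (fingers can go down on both sides of the tool), 25 mm above the worktop. The bottom of this cut-out is 20 mm above the worktop, 10 mm below the foam's top.
- spanner_jaw_home (a point): In the tray: where spanner_jaw is when the spanner lies home; 60 mm ahead of spanner_home along the tray's x axis, in the wide round end of the cut-out.
- screwdriver_home (a point): In the tray: where screwdriver_grip is when the screwdriver lies home; the tray's x axis points to where the tip belongs. In the finger trench (fingers can go down on both sides), 27 mm above the worktop. The bottom of this cut-out is 16 mm above the worktop, 14 mm below the foam's top, so the handle stands 8 mm proud.
- screwdriver_tip_home (a point): In the tray: where screwdriver_tip is when the screwdriver lies home; 111 mm ahead of screwdriver_home along the tray's x axis, at the end of the 12 mm wide slot.
- tweezers_centre (a point): Centre of a pair of grey steel tweezers (13 x 122 x 9 mm) that already lie loose in their cut-out and stay there. 4.5 mm above the bottom of the cut-out.
- tweezers_home (a point): In the tray: where tweezers_centre is when the tweezers lie home, in the middle of the finger trench. On this side of the tray (the robot's left) stands a fixed black printer, 0.4 m high, whose nearest corner is about 0.6 m from the robot's base axis: draw the hand in to swing past it.
- bottle: Bystander: square clear plastic bottle with a cream cap, 66 x 66 x 125 mm, standing behind the loose tools. Origin: centre of its underside.
- beaker: Bystander: small clear glass beaker, 59 mm across and 82 mm high, standing behind the work. Origin: centre of its underside.

How it is judged (in metres and radians):
At the end, for the whole second after the job is handed in: The spanner and the screwdriver lie fully down in their own cut-outs, right way round (middle within 8 mm sideways and 3 mm in height, jaw within 10 and 4 mm, blade tip within 12 and 5 mm), and the tweezers are still home in theirs (within 7 and 3 mm) (horizontal distance between spanner_centre and spanner_home below 0.008 m and z of spanner_centre in the frame of spanner_home below 0.003 m and horizontal distance between spanner_jaw and spanner_jaw_home below 0.01 m and z of spanner_jaw in the frame of spanner_jaw_home below 0.004 m and horizontal distance between screwdriver_grip and screwdriver_home below 0.008 m and z of screwdriver_grip in the frame of screwdriver_home below 0.003 m and horizontal distance between screwdriver_tip and screwdriver_tip_home below 0.012 m and z of screwdriver_tip in the frame of screwdriver_tip_home below 0.005 m and horizontal distance between tweezers_centre and tweezers_home below 0.007 m and z of tweezers_centre in the frame of tweezers_home below 0.003 m); the robot touches nothing.
It fails at once if the bottle is shifted by over 30 mm or tipped (distance of bottle from where it was at the start of the episode above 0.03 m or angle between bottle's own z axis and vertical above 0.4 rad).
It fails at once if the beaker is shifted by over 30 mm or tipped (distance of beaker from where it was at the start of the episode above 0.03 m or angle between beaker's own z axis and vertical above 0.4 rad).
It also fails if it takes over 66 s, if anything falls off the work surface, if the arm or the gripper's body presses on something with over 40 N, if the wrist force passes 120 N, or if a joint passes its speed limit or range.

## Working session

There is one attempt and no reset: what is moved stays moved. The work goes in short steps, Python scripts to look and compute and a tool call to move; the robot and the scene stay as the last step left them, time stands still between calls to the robot, and variables do not carry over. Pictures are saved under pics/ and viewed, at most 12 in all, crops included, and the job is handed in when it is done.

Besides the shell and the picture viewer there is one more tool, called after ">>>" as name(argument=value, ...) on one line, values as JSON. drive_tool: Moves the arm, as the interface text tells. Its arguments: {"type":"object","properties":{"angular":{"type":"array","items":{"type":"array","items":{"type":"number"}}},"delta_pos":{"type":"array","items":{"type":"array","items":{"type":"number"}}},"gripper":{"type":"array","items":{"type":"number"}},"squeeze":{"type":"number"}},"required":["angular","delta_pos","gripper"]}

```bash
mkdir -p pics
cat > h.py <<'E'
import numpy as np, cv2
from scipy.spatial.transform import Rotation as R
from cell import telemetry, eyes, env, models
def rot(o):
    o=np.array(o,float)
    if o.shape==(3,3): return o
    if o.size==4: return R.from_quat(o).as_matrix()
    return R.from_euler('xyz',o,degrees=True).as_matrix()
def ray(im,px,z):
    d=rot(im['orientation'])@np.linalg.inv(im['mtx'])@np.array([px[0],px[1],1.])
    o=np.array(im['origin']); return o+d*(z-o[2])/d[2]
def proj(im,p):
    q=im['mtx']@(rot(im['orientation']).T@(np.array(p)-np.array(im['origin']))); return q[:2]/q[2]
def save(im,n): cv2.imwrite('pics/'+n,cv2.cvtColor(im['pixels'],cv2.COLOR_RGB2BGR))
E
python3 - <<'E'
from h import *
print(env.finger_overhang, telemetry.get_obs())
Z=dict(spanner_centre=.005,spanner_jaw=.005,screwdriver_grip=.011,screwdriver_tip=.011,spanner_home=.025,spanner_jaw_home=.025,screwdriver_home=.027,screwdriver_tip_home=.027,tweezers_centre=.0245,tool_tray=.03,bottle=.06,beaker=.04)
out=[]
for c in ['scene','side','wrist']:
    im=eyes.read_camera(c); save(im,c+'0.png'); print(c,im['origin'],im['orientation'])
    for t,z in Z.items():
        for r in models.search_frame(im,t)[:2]:
            print(t,round(r['p'],2),np.round(r['centre'],1),ray(im,r['centre'],z).round(4))
E
cd pics; python3 -c "
import cv2,numpy as np
a=[cv2.imread(f'{c}0.png') for c in ('scene','side','wrist')]
"
```

```text
0.014 {'time_s': 0.0, 'qpos': array([ 0.80734121, 18.43985851, -4.01395506, 83.17353773,  1.29548421,
       78.54034969, -3.26109174]), 'joint_velocities': array([-0.09180137,  0.07055609, -0.05348733,  0.04356692, -0.02476919,
       -0.01331969,  0.05987026]), 'effort': array([-2.58547143e-04, -4.91284704e+01, -4.03903294e-01, -3.12526345e+01,
       -6.40594075e-02,  4.37659642e-02,  1.61017233e-04]), 'tool_pos': array([ 6.49486129e-01, -6.32988550e-05,  2.35464168e-01]), 'tool_rot': array([-1.79891515e+02,  6.62999792e-03,  8.99998935e+01]), 'force': array([ 0.16323368,  0.1547757 , -0.69636479]), 'wrist_torque': array([-0.0055361 , -0.02335488,  0.02389023]), 'grasp_force': 0.0, 'grip_width': 0.08685307007142092}
scene [-0.0531134   0.47905076  0.66853115] [-128.25613234   -1.04535493 -124.97230894]
spanner_centre 0.86 [414.5 230.1] [ 0.5508 -0.2099  0.005 ]
spanner_jaw 0.93 [411.4 232.2] [ 0.5488 -0.1981  0.005 ]
screwdriver_grip 0.67 [411.5 270.5] [ 0.4444 -0.1     0.011 ]
screwdriver_tip 0.66 [410.3 271. ] [ 0.4447 -0.0968  0.011 ]
screwdriver_tip 0.61 [269.9 309.1] [0.5136 
[... 1420 characters left out ...]
.23 [290.7 317.4] [0.4968 0.2229 0.04  ]
wrist [0.64953228 0.06582577 0.38503212] [ 1.66113818e+02  6.61010493e-03 -1.41148232e-02]
spanner_centre 0.53 [204.3  53.7] [0.5415 0.1561 0.005 ]
screwdriver_tip 0.69 [199.5  52.7] [0.5388 0.1556 0.011 ]
spanner_home 0.66 [202.6  52.3] [0.5458 0.1525 0.025 ]
spanner_jaw_home 0.75 [199.6  53.3] [0.543  0.1517 0.025 ]
screwdriver_home 0.89 [199.9  50.2] [0.5441 0.1538 0.027 ]
screwdriver_home 0.61 [359.4 346.9] [ 0.6945 -0.1401  0.027 ]
screwdriver_tip_home 0.55 [200.2  54. ] [0.5441 0.1507 0.027 ]
tool_tray 0.59 [203.1  51.6] [0.5477 0.1519 0.03  ]
bottle 0.63 [361.  347.4] [ 0.6919 -0.1217  0.06  ]
beaker 0.59 [398.6 263.5] [ 0.729  -0.0414  0.04  ]
```

View pics/scene0.png

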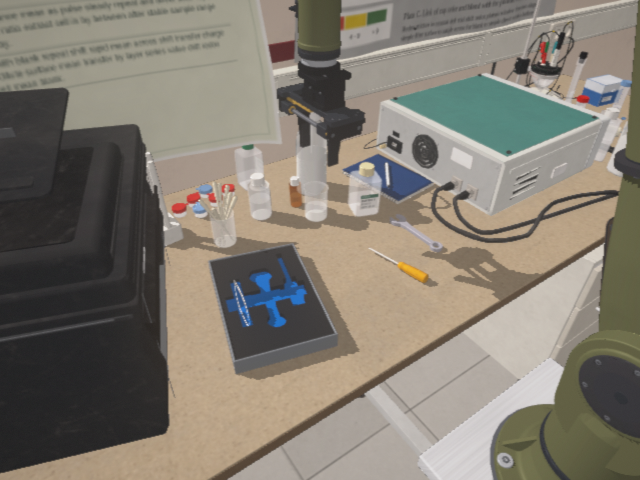

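View pics/wrist0.png

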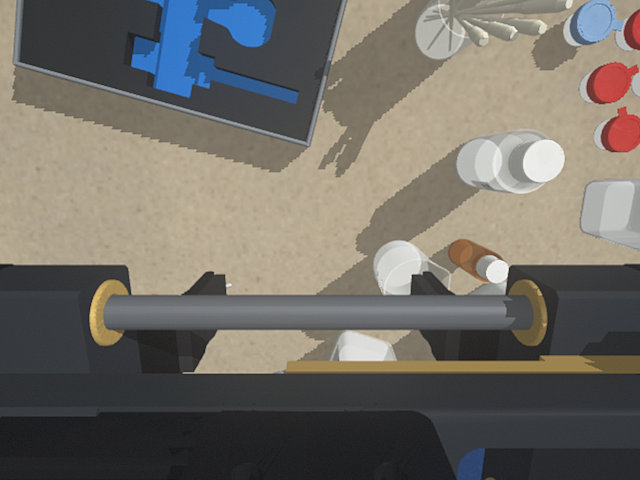

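Scene: tray at about (270,305), screwdriver from handle (412,271) to tip (370,249), spanner from (395,218) to (440,246), bottle (365,190), beaker (316,200). The wrist view shows only the near tray part (screwdriver slot at (250,80)). I'll zoom in on the tools and measure the masks.

Run:
```python
from h import *
ims=[]
for c in ['scene','side']:
    im=eyes.read_camera(c)
    for t,z in [('spanner_centre',.005),('screwdriver_grip',.011),('tool_tray',.033)]:
        for r in models.cut_out(im,t)[:1]:
            m=r['pixels']; v,u=np.nonzero(m)
            P=np.array([ray(im,(a,b),z)[:2] for a,b in zip(u,v)])
            if t=='tool_tray':
                h=cv2.convexHull(np.stack([u,v],1).astype(np.int32)); q=cv2.approxPolyDP(h,6,True)[:,0]
                print(c,t,r['p'],[(tuple(x),ray(im,x,z)[:2].round(3).tolist()) for x in q]); continue
            mu=P.mean(0); w,V=np.linalg.eigh(np.cov(P.T)); d=V[:,1]; s=(P-mu)@d
            print(c,t,round(r['p'],2),len(u),'mean',mu.round(4),'ends',(mu+d*s.min()).round(4),(mu+d*s.max()).round(4),np.ptp(s).round(4))
    u,v=(415,245) if c=='scene' else (412,225)
    k=im['pixels'][v-45:v+45,u-60:u+60]
    ims.append(cv2.resize(k,None,fx=5,fy=5,interpolation=cv2.INTER_CUBIC))
save(dict(pixels=cv2.resize(np.vstack(ims),(400,600))),'tools.png')
```

```text
scene spanner_centre 0.97 446 mean [ 0.5421 -0.2067] ends [ 0.6222 -0.2057] [ 0.4642 -0.2076] 0.1579
scene screwdriver_grip 0.73 299 mean [ 0.4444 -0.0997] ends [ 0.5323 -0.0803] [ 0.4067 -0.108 ] 0.1287
scene tool_tray 0.8 [((np.int32(337), np.int32(345)), [0.358, 0.157]), ((np.int32(237), np.int32(373)), [0.402, 0.323]), ((np.int32(210), np.int32(261)), [0.681, 0.245]), ((np.int32(293), np.int32(244)), [0.634, 0.074])]
side spanner_centre 0.93 630 mean [ 0.5501 -0.2052] ends [ 0.6248 -0.2037] [ 0.4674 -0.2068] 0.1574
side screwdriver_grip 0.62 454 mean [ 0.4513 -0.0972] ends [ 0.54   -0.0766] [ 0.4097 -0.1069] 0.1338
side tool_tray 0.72 [((np.int32(384), np.int32(335)), [0.368, 0.166]), ((np.int32(286), np.int32(397)), [0.414, 0.335]), ((np.int32(230), np.int32(333)), [0.554, 0.296]), ((np.int32(218), np.int32(271)), [0.673, 0.203]), ((np.int32(282), np.int32(241)), [0.64, 0.073]), ((np.int32(382), np.int32(321)), [0.386, 0.143])]
```

View pics/tools.png

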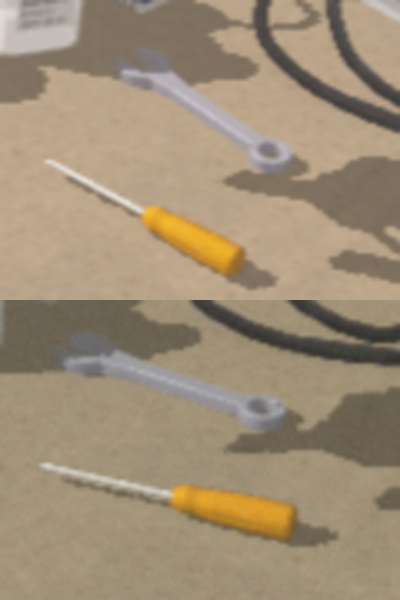

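The spanner's jaw points away from the robot (top left in both views) and its ring end is near. The screwdriver's tip also points away. Next, the wrist camera goes over the tray.

>>> drive_tool(angular=[[0, 0, 0], [0, 0, 0], [0, 0, 0], [0, 0, 0], [0, 0, 0], [0, 0, 0], [0, 0, 0], [0, 0, 0], [0, 0, 0], [0, 0, 0], [0, 0, 0]], delta_pos=[[0.7, -1.5, -1], [0.7, -1.5, -1], [0.7, -1.5, -1], [0.7, -1.5, -1], [0.7, -1.5, -1], [0.7, -1.5, -1], [0.7, -1.5, -1], [0.7, -1.5, -1], [0, 0, 0], [0, 0, 0], [0, 0, 0]], gripper=[8.7, 8.7, 8.7, 8.7, 8.7, 8.7, 8.7, 8.7, 8.7, 8.7, 8.7])

```text
time_s: 3.45
tool_pos: [0.5303, 0.0553, 0.3158]
tool_rot: [-180.0, 0.0, 90.0]
force: [-0.5, -0.1, -0.4]
grip_width: 0.0871
grasp_force: 0.0
```

Run:
```python
from h import *
im=eyes.read_camera('wrist'); save(im,'w1.png'); np.savez('w1.npz',**{k:im[k] for k in('pixels','mtx','origin','orientation')})
o=telemetry.get_obs(); print(o['tool_pos'],o['tool_rot'],o['qpos'])
print(im['origin'],im['orientation'],im['mtx'])
for t,z in [('tweezers_centre',.0245),('tool_tray',.03)]:
    for r in models.search_frame(im,t)[:2]: print(t,r['p'],r['centre'],ray(im,r['centre'],z))
```

```text
[0.53030344 0.0552901  0.31570684] [-1.79939580e+02  1.95142719e-02  8.99435823e+01] [-2.29973175  2.91304521 -6.78200094 92.27731053  0.35495081 84.89284225
 -9.1614581 ]
[0.53002809 0.12119709 0.46426608] [ 1.66091455e+02  4.58303784e-02 -6.37998036e-02] [[365.51358871   0.         317.95148341]
 [  0.         365.51358871 241.95621792]
 [  0.           0.           1.        ]]
tweezers_centre 0.62 [340.6, 40.3] [0.55450445 0.23881258 0.0245    ]
tweezers_centre 0.28 [328.1, 84.6] [0.54112414 0.1938574  0.0245    ]
tool_tray 0.62 [328.2, 83.0] [0.54108671 0.19459442 0.03      ]
```

View pics/w1.png

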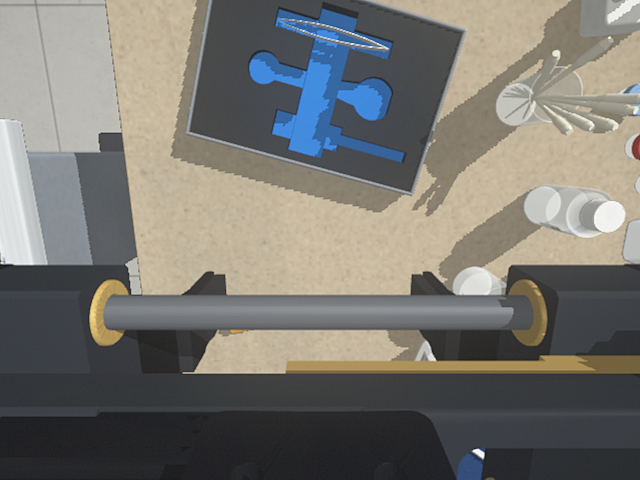

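The wrist view shows the tray at about (330,90). The jaw end (wide round, (370,98)) and the screwdriver slot's tip (403,156) face +x, and the tweezers lie at (335,35). I'll fit the tray pose by rendering the blue cut-outs.

```bash
cat > fit.py <<'E'
from h import *
from scipy.optimize import minimize
im=dict(np.load('w1.npz')); px=im['pixels'].astype(float)
blue=((px[...,2]>px[...,0]*1.7)&(px[...,2]>90)); blue[262:]=0; blue[:,480:]=0; blue[:, :180]=0
box=lambda a,b,c,d:[(a,c),(b,c),(b,d),(a,d)]
circ=lambda x,y,r:[(x+r*np.cos(t),y+r*np.sin(t)) for t in np.linspace(0,6.283,40)]
Rw=rot(im['orientation']);O=im['origin'];K=im['mtx']
def mask(polys,zs,p):
    c,s=np.cos(p[2]),np.sin(p[2]); m=np.zeros((480,640),np.uint8)
    for q in polys:
        q=np.array(q); w=np.c_[p[0]+c*q[:,0]-s*q[:,1],p[1]+s*q[:,0]+c*q[:,1],np.full(len(q),zs)]
        h=(w-O)@Rw@K.T; uv=h[:,:2]/h[:,2:]
        cv2.fillPoly(m,[np.round(uv*256).astype(np.int32)],255,cv2.LINE_AA,8)
    return m
def render(p):
    g=p[3]
    holes=[([circ(-.066,0,.017),circ(.0595,0,.0225),box(-.07,.06,-.0095,.0095)],.02),
      ([box(g-.042,g+.035,-.0655,-.0385),box(g,g+.114,-.058,-.046)],.016),
      ([box(-.064,.064,.0425,.0615)],.02),([box(-.02,.02,-.078,.078)],.010)]
    top=np.zeros((480,640),np.uint8)
    for h,z in holes: top=np.maximum(top,mask(h,.03,p))
    fl=np.zeros((480,640),np.uint8)
    for h,z in holes: fl=np.maximum(fl,mask(h,z,p))
    return np.minimum(top,fl)
def cost(p):
    d=cv2.GaussianBlur(render(p)/255.,(5,5),1)-B; d[:58]*=.3; return (d[:200]**2).sum()
B=cv2.GaussianBlur(blue.astype(float),(5,5),1)
best=None
for a in(-.2,-.27,-.33):
    x0=np.array([.54,.20,a,0.])
    r=minimize(cost,x0,method='Nelder-Mead',options=dict(initial_simplex=np.vstack([x0]+[x0+d for d in np.diag([.01,.01,.06,.01])]),xatol=1e-5,maxiter=600))
    print(r.fun,r.x)
    if best is None or r.fun<best.fun: best=r
p=best.x; print('tray',p,'yaw',np.degrees(p[2]),blue.sum())
T=lambda x,y:np.array([p[0]+np.cos(p[2])*x-np.sin(p[2])*y,p[1]+np.sin(p[2])*x+np.cos(p[2])*y]).round(4)
print('spanner home',T(0,0),'screwdriver home',T(p[3],-.052), 'tip', T(p[3]+.111,-.052))
v=im['pixels'].copy()
for m in [mask([box(-.136,.136,-.092,.092)],.033,p),render(p)]:
    cs,_=cv2.findContours((m>127).astype(np.uint8),0,2); cv2.drawContours(v,cs,-1,(255,0,0),1)
save(dict(pixels=cv2.resize(v[0:220,160:500],None,fx=2.3,fy=2.3)),'fit.png')
E
python3 fit.py
```

```text
99.62626386057707 [ 5.32953636e-01  1.94376134e-01 -2.61435955e-01 -3.34625408e-05]
294.5286443705363 [ 0.53224965  0.19421113 -0.26109649  0.00658097]
99.74039992224745 [ 5.32923473e-01  1.94378362e-01 -2.61421455e-01 -1.00650794e-04]
tray [ 5.32953636e-01  1.94376134e-01 -2.61435955e-01 -3.34625408e-05] yaw -14.979176858399779 10334
spanner home [0.533  0.1944] screwdriver home [0.5195 0.1442] tip [0.6267 0.1155]
```

View pics/fit.png

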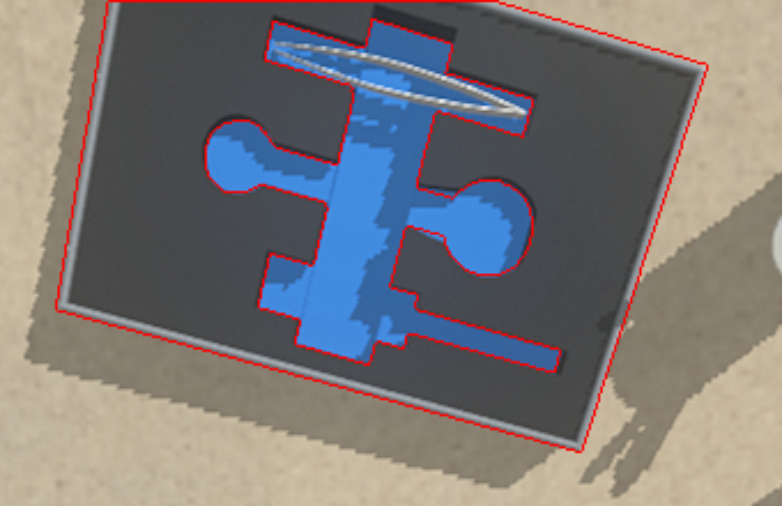

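>>> drive_tool(angular=[[0, 0, -0.14], [0, 0, -0.14], [0, 0, -0.14], [0, 0, -0.14], [0, 0, -0.14], [0, 0, -0.14], [0, 0, -0.14], [0, 0, -0.14], [0, 0, -0.14], [0, 0, -0.14], [0, 0, -0.14], [0, 0, 0], [0, 0, 0], [0, 0, 0]], delta_pos=[[0, 0, 0], [0, 0, 0], [0, 0, 0], [0, 0, 0], [0, 0, 0], [0, 0, 0], [0, 0, 0], [0, 0, 0], [0, 0, 0], [0, 0, 0], [0, 0, 0], [0, 0, 0], [0, 0, 0], [0, 0, 0]], gripper=[8.7, 8.7, 8.7, 8.7, 8.7, 8.7, 8.7, 8.7, 8.7, 8.7, 8.7, 8.7, 8.7, 8.7])

```text
time_s: 5.0
tool_pos: [0.5301, 0.0559, 0.3163]
tool_rot: [-180.0, -0.0, 178.1]
force: [-0.1, -0.8, 0.1]
grip_width: 0.0873
grasp_force: 0.0
```

The outline fits the cut-outs to about a pixel: tray at (0.533, 0.194), yaw -15°, screwdriver home at tray x = 0. Next I look at the tools from above.

>>> drive_tool(angular=[[0, 0, 0], [0, 0, 0], [0, 0, 0], [0, 0, 0], [0, 0, 0], [0, 0, 0], [0, 0, 0], [0, 0, 0], [0, 0, 0], [0, 0, 0], [0, 0, 0], [0, 0, 0], [0, 0, 0], [0, 0, 0]], delta_pos=[[-1.4, -2.2, 0], [-1.4, -2.2, 0], [-1.4, -2.2, 0], [-1.4, -2.2, 0], [-1.4, -2.2, 0], [-1.4, -2.2, 0], [-1.4, -2.2, 0], [-1.4, -2.2, 0], [-1.4, -2.2, 0], [-1.4, -2.2, 0], [0, 0, 0], [0, 0, 0], [0, 0, 0], [0, 0, 0]], gripper=[8.7, 8.7, 8.7, 8.7, 8.7, 8.7, 8.7, 8.7, 8.7, 8.7, 8.7, 8.7, 8.7, 8.7])

```text
time_s: 6.4
tool_pos: [0.6631, -0.1667, 0.317]
tool_rot: [180.0, 0.0, 178.3]
force: [-0.0, -0.8, 0.0]
grip_width: 0.0872
grasp_force: 0.0
```

```bash
cat > tools.py <<'E'
from h import *
import sys
im=eyes.read_camera('wrist'); save(im,sys.argv[1])
o=telemetry.get_obs(); print(o['tool_pos'],o['tool_rot'],o['qpos'].round(1))
for t,z in [('spanner_centre',.005),('screwdriver_grip',.011)]:
  for r in models.cut_out(im,t)[:1]:
    v,u=np.nonzero(r['pixels']); 
    P=np.array([ray(im,(a,b),z)[:2] for a,b in zip(u,v)])
    mu=P.mean(0); w,V=np.linalg.eigh(np.cov(P.T)); d=V[:,1]*np.sign(V[0,1]); n=np.array([-d[1],d[0]]); s=(P-mu)@d
    print(t,round(r['p'],2),len(u),'rows',v.min(),v.max(),'mean',mu.round(4),'yaw',np.degrees(np.arctan2(d[1],d[0])).round(2),'ends',(mu+d*s.min()).round(4),(mu+d*s.max()).round(4),np.ptp(s).round(4))
    for k in np.arange(s.min(),s.max(),.01):
        q=((P-mu)@n)[(s>=k)&(s<k+.01)]
        if len(q): print(' ',round(k-s.min(),3),(q.min()+q.max())/2*1e3//.1/10,np.ptp(q).round(4),(mu+d*(k+.005)+n*(q.min()+q.max())/2).round(4))
E
python3 tools.py w2.png
```

```text
[ 0.66311823 -0.16691645  0.317042  ] [1.79979135e+02 3.48269078e-02 1.78315224e+02] [ 1.190e+01  2.130e+01  1.000e-01  7.020e+01 -1.000e-01  8.850e+01
  1.003e+02]
spanner_centre 0.62 2101 rows 32 172 mean [ 0.544  -0.2075] yaw 1.46 ends [ 0.4642 -0.2095] [ 0.6204 -0.2055] 0.1562
  0.0 -0.7 0.0265 [ 0.4692 -0.21  ]
  0.01 0.0 0.0289 [ 0.4792 -0.2091]
  0.02 0.6 0.0266 [ 0.4892 -0.2082]
  0.03 0.3 0.0142 [ 0.4992 -0.2083]
  0.04 0.5 0.0144 [ 0.5092 -0.2078]
  0.05 -0.2 0.0121 [ 0.5192 -0.2083]
  0.06 -0.2 0.0122 [ 0.5292 -0.208 ]
  0.07 -0.3 0.0137 [ 0.5392 -0.2078]
  0.08 -0.4 0.0146 [ 0.5492 -0.2077]
  0.09 -0.4 0.0145 [ 0.5592 -0.2074]
  0.1 -0.4 0.0161 [ 0.5692 -0.2072]
  0.11 0.0 0.0185 [ 0.5792 -0.2066]
  0.12 -0.3 0.0319 [ 0.5892 -0.2066]
  0.13 0.1 0.0395 [ 0.5991 -0.2059]
  0.14 -0.1 0.0396 [ 0.6091 -0.2059]
  0.15 0.5 0.0347 [ 0.6191 -0.2051]
screwdriver_grip 0.86 886 rows 0 111 mean [ 0.4713 -0.0943] yaw 13.59 ends [ 0.435  -0.1031] [ 0.5542 -0.0743] 0.1226
  0.0 0.2 0.0201 [ 0.4398 -0.1016]
  0.01 0.3 0.0199 [ 0.4495 -0.0992]
  0.02 0.2 0.0175 [ 0.4592 -0.097 ]
  0.03 0.2 0.017 [ 0.469  -0.0947]
  0.04 -0.4 0.0118 [ 0.4788 -0.0928]
  0.05 0.1 0.0023 [ 0.4884 -0.09  ]
  0.06 0.1 0.0019 [ 0.4981 -0.0877]
  0.07 0.0 0.0033 [ 0.5079 -0.0854]
  0.08 0.0 0.0041 [ 0.5176 -0.0831]
  0.09 -0.3 0.0034 [ 0.5274 -0.081 ]
  0.1 -0.3 0.004 [ 0.5371 -0.0786]
  0.11 -0.4 0.0046 [ 0.5468 -0.0764]
  0.12 -0.3 0.0039 [ 0.5566 -0.074 ]
```

View pics/w2.png

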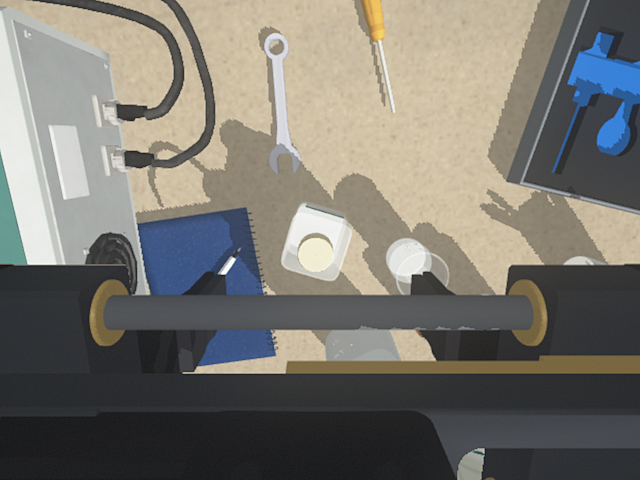

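The wrist view shows the spanner from ring (275,45) to jaw (285,160), with the screwdriver's tip at (393,110) and handle at (373,20). The bottle is at (316,240). Spanner centre is (0.544, -0.2077), yaw 1.4°. I'll move above it.

>>> drive_tool(angular=[[0, 0, -0.054], [0, 0, 0], [0, 0, 0], [0, 0, 0], [0, 0, 0], [0, 0, 0], [0, 0, 0], [0, 0, 0], [0, 0, 0], [0, 0, 0], [0, 0, 0], [0, 0, 0]], delta_pos=[[0, 0, 0], [1.5, -0.48, 2.7], [1.5, -0.48, 2.7], [1.5, -0.48, 2.7], [1.5, -0.48, 2.7], [1.5, -0.48, 2.7], [1.5, -0.48, 2.7], [1.5, -0.48, 2.7], [1.5, -0.48, 2.7], [0, 0, 0], [0, 0, 0], [0, 0, 0]], gripper=[6, 6, 6, 6, 6, 6, 6, 6, 6, 6, 6, 6])

```text
time_s: 7.75
tool_pos: [0.5464, -0.2091, 0.1027]
tool_rot: [-179.9, 0.2, -178.6]
force: [1.3, 0.0, 0.1]
grip_width: 0.0596
grasp_force: 0.0
```

```bash
cat > go.py <<'E'
from h import *
import sys
# target x y z yaw -> tool-frame deltas (after turning)
x,y,z,yaw=map(float,sys.argv[1:5]); o=telemetry.get_obs()
p=np.array(o['tool_pos']); r=R.from_euler('xyz',o['tool_rot'],degrees=True); t=R.from_euler('xyz',[180,0,yaw],degrees=True)
print(p.round(4),o['tool_rot'].round(2),'turn',(r.inv()*t).as_rotvec().round(4),'shift cm',(t.inv().apply(np.array([x,y,z])-p)*100).round(2))
E
python3 go.py .5440 -.2077 .016 -178.6
```

```text
[ 0.5464 -0.2091  0.1027] [-179.95    0.23 -178.61] turn [-0.0009  0.004  -0.0002] shift cm [0.24 0.15 8.67]
```

>>> drive_tool(angular=[[0, 0, 0], [0, 0, 0], [0, 0, 0], [0, 0, 0], [0, 0, 0], [0, 0, 0], [0, 0, 0], [0, 0, 0]], delta_pos=[[0, 0, 1.5], [0, 0, 1.5], [0, 0, 1.5], [0, 0, 1], [0, 0, 0.5], [0, 0, 0], [0, 0, 0], [0, 0, 0]], gripper=[6, 6, 6, 6, 6, 6, 6, 6])

```text
time_s: 8.55
tool_pos: [0.5447, -0.2097, 0.0413]
tool_rot: [-180.0, 0.1, -178.7]
force: [-0.7, -0.6, -0.1]
grip_width: 0.06
grasp_force: 0.0
```

```bash
python3 go.py .5440 -.2077 .016 -178.6
```

```text
[ 0.5447 -0.2097  0.0413] [-1.7997e+02  8.0000e-02 -1.7867e+02] turn [-0.0005  0.0013 -0.0013] shift cm [0.06 0.2  2.53]
```

>>> drive_tool(angular=[[0, 0, 0], [0, 0, 0], [0, 0, 0], [0, 0, 0], [0, 0, 0], [0, 0, 0], [0, 0, 0], [0, 0, 0], [0, 0, 0], [0, 0, 0], [0, 0, 0], [0, 0, 0]], delta_pos=[[0.05, 0.2, 0.7], [0, 0, 0.7], [0, 0, 0.6], [0, 0, 0.5], [0, 0, 0], [0, 0, 0], [0, 0, 0], [0, 0, 0], [0, 0, 0], [0, 0, 0], [0, 0, 0], [0, 0, 0]], gripper=[6, 6, 6, 6, 6, 4, 2.5, 1, 0.5, 0.5, 0.5, 0.5], squeeze=30)

```text
time_s: 9.75
tool_pos: [0.5436, -0.2074, 0.0156]
tool_rot: [-180.0, 0.0, -178.7]
force: [-0.8, 1.8, -0.0]
grip_width: 0.0122
grasp_force: 29.4
```

```bash
python3 go.py .5440 -.2077 .016 -178.6
```

```text
[ 0.5436 -0.2074  0.0156] [-1.8000e+02  1.0000e-02 -1.7867e+02] turn [-0.      0.0001 -0.0012] shift cm [-0.04 -0.03 -0.04]
```

Spanner gripped. I'll lift it and check the printer's edge before the swing.

>>> drive_tool(angular=[[0, 0, 0], [0, 0, 0.07], [0, 0, 0.07], [0, 0, 0.07], [0, 0, 0.075], [0, 0, 0], [0, 0, 0]], delta_pos=[[0, 0, -1], [0, 0, -2], [0, 0, -2.5], [0, 0, -2.5], [0, 0, -2], [0, 0, 0], [0, 0, 0]], gripper=[0.5, 0.5, 0.5, 0.5, 0.5, 0.5, 0.5])

```text
time_s: 10.45
tool_pos: [0.5435, -0.2073, 0.1156]
tool_rot: [-180.0, 0.0, 165.1]
force: [-0.3, -0.1, -1.9]
grip_width: 0.0121
grasp_force: 30.0
```

```bash
python3 go.py .5330 .1944 .12 165.02
python3 - <<'E'
from h import *
im=eyes.read_camera('scene')
for q in [(165,430),(168,380),(155,250)]: print(q,ray(im,q,0).round(3),ray(im,q,.1).round(3))
print(telemetry.get_obs()['grip_width'])
E
```

```text
[ 0.5435 -0.2073  0.1156] [-1.8000e+02  2.0000e-02  1.6511e+02] turn [-0.      0.0004  0.0016] shift cm [11.39 38.54 -0.44]
(165, 430) [0.394 0.45  0.   ] [0.327 0.455 0.1  ]
(168, 380) [ 0.477  0.415 -0.   ] [0.398 0.425 0.1  ]
(155, 250) [0.821 0.318 0.   ] [0.69  0.342 0.1  ]
0.01206991163539077
```

>>> drive_tool(angular=[[0, 0, 0], [0, 0, 0], [0, 0, 0], [0, 0, 0], [0, 0, 0], [0, 0, 0], [0, 0, 0], [0, 0, 0], [0, 0, 0], [0, 0, 0], [0, 0, 0], [0, 0, 0], [0, 0, 0], [0, 0, 0], [0, 0, 0], [0, 0, 0], [0, 0, 0], [0, 0, 0], [0, 0, 0], [0, 0, 0]], delta_pos=[[0.4, 1.3, 0], [0.7, 2.4, 0], [0.8, 2.7, 0], [0.8, 2.7, 0], [0.8, 2.7, 0], [0.8, 2.7, 0], [0.8, 2.7, 0], [0.8, 2.7, 0], [0.8, 2.7, 0], [0.8, 2.7, 0], [0.8, 2.7, 0], [0.8, 2.7, 0], [0.8, 2.7, 0], [0.7, 2.5, 0], [0.5, 1.8, 0], [0.3, 0.84, 0], [0, 0, 0], [0, 0, 0], [0, 0, 0], [0, 0, 0]], gripper=[0.5, 0.5, 0.5, 0.5, 0.5, 0.5, 0.5, 0.5, 0.5, 0.5, 0.5, 0.5, 0.5, 0.5, 0.5, 0.5, 0.5, 0.5, 0.5, 0.5])

```text
time_s: 12.5
tool_pos: [0.5334, 0.193, 0.1155]
tool_rot: [-180.0, 0.0, 164.9]
force: [0.4, -0.3, -1.6]
grip_width: 0.0121
grasp_force: 30.0
```

```bash
python3 go.py .5330 .1944 .037 165.02
python3 - <<'E'
from h import *
o=telemetry.get_obs(); print(o['grip_width'],o['force'])
T=np.array(o['tool_pos']); Rt=rot(o['tool_rot']); zc=T[2]-.0106
im=eyes.read_camera('wrist'); save(im,'w3.png')
for r in models.cut_out(im,'spanner_centre')[:2]:
    v,u=np.nonzero(r['pixels'])
    P=np.array([ray(im,(a,b),zc) for a,b in zip(u,v)]); L=(P-T)@Rt*1e3
    print(r['p'],len(u),'tool frame x',L[:,0].min(),L[:,0].max(),v.min(),v.max())
    for k in range(20,100,10):
        q=L[(L[:,0]>=k)&(L[:,0]<k+10),1]
        if len(q): print(k,q.min().round(1),q.max().round(1))
E
```

```text
[0.5334 0.193  0.1155] [-1.7997e+02  1.0000e-02  1.6489e+02] turn [-0.0005  0.0002 -0.0023] shift cm [0.08 0.13 7.85]
0.012133699606383455 [ 0.37419365 -0.30620791 -1.6045037 ]
0.75 6223 tool frame x -32.183231907343284 77.31261725525684 123 359
20 -6.2 6.9
30 -6.1 6.4
40 -6.0 7.1
50 -13.5 13.8
60 -13.9 14.2
70 -12.4 12.8
0.73 67624 tool frame x -27.85390751725867 114.54716818622086 23 351
20 -62.2 63.8
30 -62.2 63.8
40 -62.2 63.8
50 -62.2 63.9
60 -62.2 63.8
70 -62.2 63.8
80 -62.2 63.8
90 -62.2 63.8
```

View pics/w3.png

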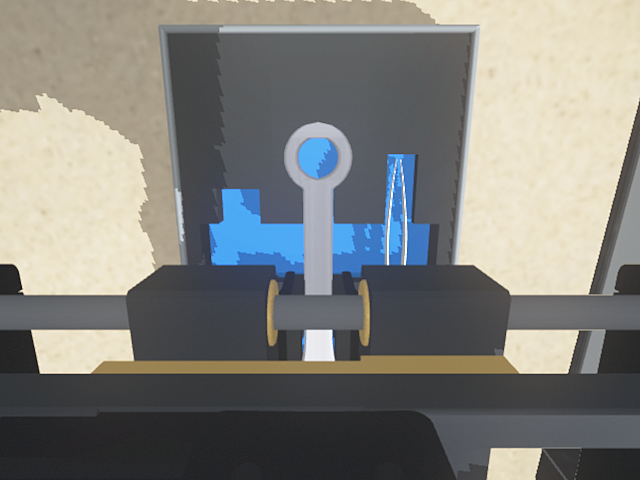

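The spanner is held straight, ring at (318,155) with the tray square beneath it. I'll compare tray landmarks with the spanner in this same view, so any camera bias cancels.

Run:
```python
from h import *
o=telemetry.get_obs(); T=np.array(o['tool_pos']); Rt=rot(o['tool_rot'])
im=eyes.read_camera('wrist'); print(T,o['tool_rot'])
yaw=np.radians(-14.98); c=np.array([.53295,.1944])
def W(x,y,z): return np.array([c[0]+np.cos(yaw)*x-np.sin(yaw)*y,c[1]+np.sin(yaw)*x+np.cos(yaw)*y,z])
for n,q in dict(caseBL=(-.136,-.092,.033),caseBR=(-.136,.092,.033),sdL=(-.042,-.0655,.03),sdR=(-.042,-.0385,.03),twL=(-.064,.0425,.03),twR=(-.064,.0615,.03),trL=(-.02,-.078,.03),trR=(-.02,.078,.03)).items(): print(n,proj(im,W(*q)).round(1))
g=im['pixels'].astype(int)
b=((g[...,2]>g[...,0]*1.7)&(g[...,2]>90))
for name,(u0,u1,v0,v1) in dict(sd=(215,270,170,215),tw=(380,425,140,200)).items():
    v,u=np.nonzero(b[v0:v1,u0:u1]); print(name,'cols',u.min()+u0,u.max()+u0+1,'top',v.min()+v0)
for col in (200,280,360,440): print(col,'grad rows',[(i,int(x)) for i,x in enumerate(g[10:45,col].sum(1)//3,10)][8:30:1])
for t in [0,-.001,-.002,-.003]:
    print('ring end if centre at tool x',t,[proj(im,T+Rt@np.array([t+.080,0,z])).round(1).tolist() for z in (.0056,.0106,.0156)])
m=models.cut_out(im,'spanner_centre')[0]['pixels']; v,u=np.nonzero(m); print('mask top row',v.min(), np.median(u[v<v.min()+3]))
```

```text
[0.53342369 0.19346298 0.11565322] [-1.79989531e+02  1.76450407e-02  1.64921661e+02]
caseBL [155.8  23.2]
caseBR [480.2  22.5]
sdL [215.4 189.2]
sdR [257.8 189.1]
twL [386.5 153.3]
twR [417.  153.2]
trL [198.5 223.2]
trR [438.1 222.7]
sd cols 221 260 top 189
tw cols 385 415 top 154
200 grad rows [(18, 157), (19, 156), (20, 153), (21, 152), (22, 152), (23, 149), (24, 145), (25, 133), (26, 131), (27, 132), (28, 134), (29, 130), (30, 127), (31, 118), (32, 112), (33, 90), (34, 70), (35, 74), (36, 74), (37, 75), (38, 74), (39, 73)]
280 grad rows [(18, 157), (19, 156), (20, 158), (21, 158), (22, 159), (23, 160), (24, 150), (25, 149), (26, 171), (27, 187), (28, 193), (29, 196), (30, 196), (31, 181), (32, 158), (33, 123), (34, 93), (35, 97), (36, 99), (37, 99), (38, 97), (39, 98)]
360 grad rows [(18, 160), (19, 161), (20, 163), (21, 163), (22, 163), (23, 165), (24, 154), (25, 152), (26, 171), (27, 186), (28, 193), (29, 196), (30, 192), (31, 177), (32, 157), (33, 121), (34, 94), (35, 98), (36, 99), (37, 98), (38, 99), (39, 97)]
440 grad rows [(18, 223), (19, 222), (20, 221), (21, 219), (22, 220), (23, 223), (24, 204), (25, 165), (26, 170), (27, 187), (28, 195), (29, 197), (30, 191), (31, 178), (32, 159), (33, 123), (34, 91), (35, 98), (36, 95), (37, 97), (38, 98), (39, 98)]
ring end if centre at tool x 0 [[316.5, 115.0], [316.6, 116.2], [316.6, 117.3]]
ring end if centre at tool x -0.001 [[316.5, 117.7], [316.6, 118.8], [316.6, 119.8]]
ring end if centre at tool x -0.002 [[316.5, 120.3], [316.6, 121.3], [316.6, 122.3]]
ring end if centre at tool x -0.003 [[316.5, 122.9], [316.6, 123.8], [316.6, 124.7]]
mask top row 122 320.0
```

>>> drive_tool(angular=[[0, 0, 0], [0, 0, 0], [0, 0, 0], [0, 0, 0], [0, 0, 0], [0, 0, 0], [0, 0, 0], [0, 0, 0], [0, 0, 0]], delta_pos=[[0.1, 0.05, 1], [0.1, 0, 1.3], [0, 0, 1.3], [0, 0, 1.3], [0, 0, 1], [0, 0, 0.6], [0, 0, 0], [0, 0, 0], [0, 0, 0]], gripper=[0.5, 0.5, 0.5, 0.5, 0.5, 0.5, 0.5, 0.5, 0.5])

```text
time_s: 13.6
tool_pos: [0.532, 0.1956, 0.0513]
tool_rot: [180.0, 0.1, 165.0]
force: [0.1, -0.0, -1.7]
grip_width: 0.0121
grasp_force: 30.0
```

```bash
python3 go.py .5315 .1945 .0365 165.02
```

```text
[0.532  0.1956 0.0513] [1.7996e+02 7.0000e-02 1.6500e+02] turn [ 0.0008  0.0012 -0.0004] shift cm [ 0.02 -0.12  1.48]
```

>>> drive_tool(angular=[[0, 0, 0], [0, 0, 0], [0, 0, 0], [0, 0, 0], [0, 0, 0], [0, 0, 0], [0, 0, 0], [0, 0, 0]], delta_pos=[[0.02, -0.1, 0], [0, 0, 0.3], [0, 0, 0.3], [0, 0, 0.3], [0, 0, 0.3], [0, 0, 0.2], [0, 0, 0], [0, 0, 0]], gripper=[0.5, 0.5, 0.5, 0.5, 0.5, 0.5, 0.5, 0.5])

```text
time_s: 14.4
tool_pos: [0.531, 0.1944, 0.0365]
tool_rot: [-180.0, 0.0, 165.0]
force: [-0.6, -0.2, -0.9]
grip_width: 0.0121
grasp_force: 30.0
```

```bash
python3 go.py .5315 .1945 .0365 165.02
```

```text
[0.531  0.1944 0.0365] [-180.    0.  165.] turn [-0.0001  0.     -0.0003] shift cm [-0.05  0.02  0.  ]
```

It's in with no contact force. Release and rise.

>>> drive_tool(angular=[[0, 0, 0], [0, 0, 0], [0, 0, 0], [0, 0, 0], [0, 0, 0], [0, 0, 0], [0, 0, 0], [0, 0, 0], [0, 0, 0], [0, 0, 0], [0, 0, 0], [0, 0, 0]], delta_pos=[[0, 0, 0], [0, 0, 0], [0, 0, 0], [0, 0, 0], [0, 0, -1], [0, 0, -2], [0, 0, -3], [0, 0, -3], [0, 0, -3], [0, 0, -2], [0, 0, 0], [0, 0, 0]], gripper=[1.5, 2, 2.6, 2.6, 2.6, 2.6, 2.6, 2.6, 2.6, 2.6, 2.6, 2.6])

```text
time_s: 15.6
tool_pos: [0.531, 0.1944, 0.177]
tool_rot: [180.0, 0.1, 165.0]
force: [0.0, -0.1, 0.1]
grip_width: 0.0262
grasp_force: 0.0
```

```bash
python3 - <<'E'
from h import *
im=eyes.read_camera('scene'); im2=eyes.read_camera('wrist')
a=cv2.resize(im['pixels'][235:385,190:350],None,fx=2.5,fy=2.5,interpolation=cv2.INTER_CUBIC)
b=cv2.resize(im2['pixels'][:300],(400,188))
save(dict(pixels=np.vstack([a,b])),'rel.png')
E
python3 go.py .60 -.10 .32 -167
```

```text
[0.5301 0.1941 0.1754] [-1.7993e+02 -1.0000e-01  1.6500e+02] turn [-0.0008 -0.0019 -0.4886] shift cm [ -0.19 -30.23 -14.46]
```

View pics/rel.png

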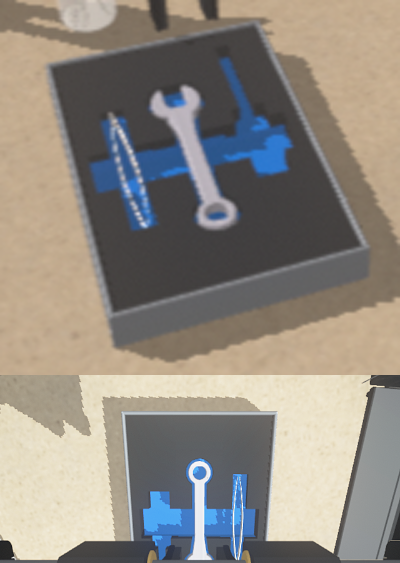

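The spanner lies flush in its cut-out and the tweezers are undisturbed. On to the screwdriver.

>>> drive_tool(angular=[[0, 0, -0.122], [0, 0, -0.122], [0, 0, -0.122], [0, 0, -0.122], [0, 0, 0], [0, 0, 0], [0, 0, 0], [0, 0, 0], [0, 0, 0], [0, 0, 0], [0, 0, 0], [0, 0, 0], [0, 0, 0], [0, 0, 0], [0, 0, 0], [0, 0, 0], [0, 0, 0], [0, 0, 0]], delta_pos=[[0, 0, -3], [0, 0, -3], [0, 0, -3], [0, 0, -3], [0, -2, 0], [0, -3, 0], [0, -3, 0], [0, -3, 0], [0, -3, 0], [0, -3, 0], [0, -3, 0], [0, -3, 0], [0, -3, 0], [0, -2.5, 0], [0, -1.5, 0], [0, 0, 0], [0, 0, 0], [0, 0, 0]], gripper=[6, 6, 6, 6, 6, 6, 6, 6, 6, 6, 6, 6, 6, 6, 6, 6, 6, 6])

```text
time_s: 17.5
tool_pos: [0.5982, -0.0956, 0.2964]
tool_rot: [179.9, -0.0, -166.9]
force: [-0.7, 0.4, -0.2]
grip_width: 0.0599
grasp_force: 0.0
```

```bash
sed -i "s/('spanner_centre',.005),//" tools.py; python3 tools.py w4.png
```

```text
[ 0.59819709 -0.0957407   0.29656046] [ 1.79951574e+02  7.90216735e-03 -1.66873813e+02] [  7.8  11.8  -1.4  84.5   0.2  83.7 109.5]
screwdriver_grip 0.29 24611 rows 57 283 mean [0.5019 0.177 ] yaw -12.63 ends [0.3813 0.204 ] [0.6599 0.1416] 0.2855
  0.0 -18.4 0.0865 [0.3821 0.185 ]
  0.01 -17.7 0.0997 [0.392  0.1835]
  0.02 -14.0 0.1084 [0.4026 0.1849]
  0.03 -10.7 0.1167 [0.4131 0.1859]
  0.04 -7.1 0.1245 [0.4236 0.1873]
  0.05 -3.2 0.1333 [0.4342 0.1889]
  0.06 0.2 0.1406 [0.4447 0.19  ]
  0.07 4.0 0.1488 [0.4553 0.1916]
  0.08 7.0 0.156 [0.4657 0.1922]
  0.09 11.2 0.1651 [0.4764 0.1942]
  0.1 15.1 0.1738 [0.487  0.1958]
  0.11 18.6 0.1818 [0.4976 0.1971]
  0.12 22.3 0.1898 [0.5081 0.1985]
  0.13 26.2 0.1976 [0.5187 0.2   ]
  0.14 29.7 0.2062 [0.5293 0.2013]
  0.15 30.8 0.2089 [0.5392 0.2002]
  0.16 30.1 0.2081 [0.5488 0.1973]
  0.17 28.6 0.2062 [0.5583 0.1937]
  0.18 26.2 0.2033 [0.5675 0.1892]
  0.19 28.2 0.2078 [0.5777 0.1889]
  0.2 27.7 0.2082 [0.5874 0.1862]
  0.21 -20.2 0.1138 [0.5867 0.1374]
  0.22 -23.1 0.1075 [0.5958 0.1323]
  0.23 -33.3 0.0878 [0.6033 0.1201]
  0.24 -42.8 0.07 [0.611  0.1087]
  0.25 -54.6 0.0475 [0.6182 0.095 ]
  0.26 -65.4 0.0268 [0.6255 0.0822]
  0.27 -67.3 0.0242 [0.6349 0.0783]
  0.28 -64.8 0.0261 [0.6452 0.0785]
```

The network returned the tray here, so I'll segment the orange handle by colour.

```bash
cat > sd.py <<'E'
from h import *
im=eyes.read_camera('wrist')
h=cv2.cvtColor(im['pixels'],cv2.COLOR_RGB2HSV)
m=cv2.inRange(h,(10,170,110),(28,255,255)); m[265:]=0
n,l,st,_=cv2.connectedComponentsWithStats(m); i=1+st[1:,4].argmax(); print(st[i])
v,u=np.nonzero(l==i); P=np.array([ray(im,(a,b),.011)[:2] for a,b in zip(u,v)])
mu=P.mean(0); w,V=np.linalg.eigh(np.cov(P.T)); d=V[:,1]*np.sign(V[0,1]); nn=np.array([-d[1],d[0]]); s=(P-mu)@d; t=(P-mu)@nn
print('mean',mu.round(4),'yaw',np.degrees(np.arctan2(d[1],d[0])).round(2),'butt',(mu+d*s.min()).round(4),'front',(mu+d*s.max()).round(4),np.ptp(s).round(4))
for k in np.arange(s.min(),s.max(),.01):
    q=t[(s>=k)&(s<k+.01)]; print((q.min()*1e3).round(1),(q.max()*1e3).round(1))
g=mu+d*(s.min()+.039); print('grip',g)
import json; json.dump(g.tolist(),open('g.json','w'))
save(im,'w5.png')
E
python3 sd.py
```

```text
Traceback (most recent call last):
  File "sd.py", line 5, in <module>
    n,l,st,_=cv2.connectedComponentsWithStats(m); i=1+st[1:,4].argmax(); print(st[i])
                                                      ~~~~~~~~~~~~~~~^^
ValueError: attempt to get argmax of an empty sequence
```

View pics/w4.png

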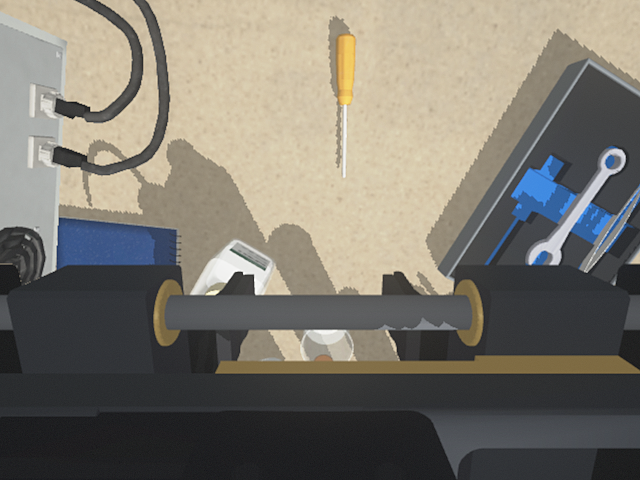

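The handle is in view, butt (347,36) to front (345,103), tip (344,177). My saturation threshold was too strict.

```bash
sed -i 's/(10,170,110),(28,255,255)/(10,130,90),(30,255,255)/' sd.py; python3 sd.py
python3 - <<'E'
import cv2
h=cv2.cvtColor(cv2.imread('pics/w4.png'),cv2.COLOR_BGR2HSV); print(h[70,338:356].tolist(),h[70,300])
from h import *
im=eyes.read_camera('wrist'); print(ray(im,(344,177.5),.011))
E
```

```text
[ 337   34   19   71 1157]
mean [ 0.4399 -0.1009] yaw 13.11 butt [ 0.4081 -0.1083] front [ 0.477  -0.0923] 0.0708
-10.0 9.5
-10.0 9.7
-9.8 9.9
-8.6 9.1
-8.5 9.2
-7.3 8.2
-8.2 7.4
-4.8 3.1
grip [ 0.44608974 -0.09945242]
[[18, 151, 193], [18, 155, 222], [19, 154, 225], [19, 153, 220], [18, 153, 217], [19, 151, 226], [21, 151, 237], [22, 150, 242], [22, 149, 242], [22, 145, 242], [22, 145, 242], [22, 150, 241], [22, 149, 242], [22, 149, 242], [22, 153, 241], [20, 162, 237], [18, 113, 218], [20, 53, 207]] [ 20  47 215]
[ 0.55613919 -0.07426985  0.011     ]
```

```bash
python3 go.py .4467 -.0994 .016 -167.0
```

```text
[ 0.5982 -0.097   0.2968] [ 1.8000e+02  2.0000e-02 -1.6696e+02] turn [0.     0.0004 0.0006] shift cm [14.82  3.18 28.08]
```

>>> drive_tool(angular=[[0, 0, 0], [0, 0, 0], [0, 0, 0], [0, 0, 0], [0, 0, 0], [0, 0, 0], [0, 0, 0], [0, 0, 0], [0, 0, 0], [0, 0, 0], [0, 0, 0], [0, 0, 0], [0, 0, 0], [0, 0, 0]], delta_pos=[[0.8, 0.18, 1.2], [1.75, 0.375, 2.6], [1.75, 0.375, 2.6], [1.75, 0.375, 2.6], [1.75, 0.375, 2.6], [1.75, 0.375, 2.6], [1.75, 0.375, 2.6], [1.75, 0.375, 2.6], [1.75, 0.375, 2.2], [0, 0, 1.8], [0, 0, 1], [0, 0, 0], [0, 0, 0], [0, 0, 0]], gripper=[6, 6, 6, 6, 6, 6, 6, 6, 6, 6, 6, 6, 6, 6])

```text
time_s: 19.15
tool_pos: [0.4481, -0.1002, 0.0536]
tool_rot: [-180.0, 0.1, -167.0]
force: [1.2, -0.6, -0.8]
grip_width: 0.0597
grasp_force: 0.0
```

```bash
python3 go.py .4467 -.0994 .016 -167.0
```

```text
[ 0.4481 -0.1002  0.0536] [-1.7995e+02  1.1000e-01 -1.6702e+02] turn [-0.0008  0.002  -0.0004] shift cm [0.12 0.11 3.76]
```

>>> drive_tool(angular=[[0, 0, 0], [0, 0, 0], [0, 0, 0], [0, 0, 0], [0, 0, 0], [0, 0, 0], [0, 0, 0], [0, 0, 0], [0, 0, 0], [0, 0, 0], [0, 0, 0], [0, 0, 0], [0, 0, 0]], delta_pos=[[0.05, 0.1, 1], [0, 0, 1], [0, 0, 0.8], [0, 0, 0.6], [0, 0, 0.3], [0, 0, 0], [0, 0, 0], [0, 0, 0], [0, 0, 0], [0, 0, 0], [0, 0, 0], [0, 0, 0], [0, 0, 0]], gripper=[6, 6, 6, 6, 6, 6, 4.5, 3.3, 2.3, 1.5, 1.5, 1.5, 1.5], squeeze=25)

```text
time_s: 20.45
tool_pos: [0.4462, -0.0993, 0.0156]
tool_rot: [-180.0, 0.0, -167.0]
force: [-0.1, 0.1, 0.9]
grip_width: 0.02
grasp_force: 25.0
```

```bash
python3 go.py .4467 -.0994 .016 -167.0
```

```text
[ 0.4462 -0.0993  0.0156] [-1.7999e+02  1.0000e-02 -1.6704e+02] turn [-0.0001  0.0001 -0.0007] shift cm [-0.05 -0.02 -0.04]
```

>>> drive_tool(angular=[[0, 0, 0], [0, 0, 0], [0, 0, 0.122], [0, 0, 0.122], [0, 0, 0.122], [0, 0, 0.123], [0, 0, 0], [0, 0, 0], [0, 0, 0], [0, 0, 0], [0, 0, 0], [0, 0, 0], [0, 0, 0], [0, 0, 0], [0, 0, 0], [0, 0, 0], [0, 0, 0], [0, 0, 0], [0, 0, 0], [0, 0, 0]], delta_pos=[[0, 0, -1], [0, 0, -2], [0, 0, -2.5], [0, 0, -2.5], [0, 0, -2], [0, 0, 0], [-0.04, 1.3, 0], [-0.08, 2.5, 0], [-0.08, 2.7, 0], [-0.08, 2.7, 0], [-0.08, 2.7, 0], [-0.08, 2.7, 0], [-0.08, 2.7, 0], [-0.08, 2.7, 0], [-0.08, 2.7, 0], [-0.1, 2.7, 0], [0, 0, 0], [0, 0, 0], [0, 0, 0], [0, 0, 0]], gripper=[1.5, 1.5, 1.5, 1.5, 1.5, 1.5, 1.5, 1.5, 1.5, 1.5, 1.5, 1.5, 1.5, 1.5, 1.5, 1.5, 1.5, 1.5, 1.5, 1.5])

```text
time_s: 22.45
tool_pos: [0.5194, 0.1429, 0.1154]
tool_rot: [-180.0, -0.0, 164.9]
force: [-0.6, -0.9, -0.9]
grip_width: 0.0202
grasp_force: 25.0
```

```bash
python3 go.py .5195 .1442 .032 165.02
python3 - <<'E'
from h import *
o=telemetry.get_obs(); print(o['grip_width'])
T=np.array(o['tool_pos']); Rt=rot(o['tool_rot']); zc=T[2]-.0046
im=eyes.read_camera('wrist')
h=cv2.cvtColor(im['pixels'],cv2.COLOR_RGB2HSV)
m=cv2.inRange(h,(10,130,90),(30,255,255)); m[:60]=0; m[:,:280]=0; m[:,360:]=0; m[285:]=0
n,l,st,_=cv2.connectedComponentsWithStats(m); i=1+st[1:,4].argmax(); print(st[i])
v,u=np.nonzero(l==i); 
for z in (zc,zc+.011):
    L=(np.array([ray(im,(a,b),z) for a,b in zip(u,v)])-T)@Rt*1e3
    print('butt x',L[:,0].max().round(1))
    for k in range(15,45,5):
        q=L[(L[:,0]>=k)&(L[:,0]<k+5),1]
        if len(q): print(k,q.min().round(1),q.max().round(1))
s=eyes.read_camera('scene'); a=s['pixels'][215:365,190:350]
save(dict(pixels=np.vstack([cv2.resize(a,(400,375),interpolation=cv2.INTER_CUBIC),cv2.resize(im['pixels'][:300],(400,188))])),'pl.png')
# tip seen in both fixed cams
d=eyes.read_camera('side')
for c in (s,d):
    tip=T+Rt@np.array([-.111,0,.0046]); print('pred tip',proj(c,tip).round(1),[ (r['p'],r['centre']) for r in models.search_frame(c,'screwdriver_tip')[:1]])
E
```

```text
[0.5194 0.1429 0.1154] [-1.7996e+02 -2.0000e-02  1.6489e+02] turn [-0.0008 -0.0003 -0.0022] shift cm [0.02 0.13 8.34]
0.020152790942402334
[ 294  217   48   68 3066]
butt x 38.9
15 -9.5 10.7
20 -9.4 10.6
25 -9.4 10.6
30 -9.7 10.5
35 -9.2 10.4
butt x 40.8
15 -8.8 10.0
20 -8.8 10.0
25 -8.7 9.9
30 -8.6 9.8
35 -8.9 9.7
40 -4.9 6.1
pred tip [277.  222.6] [(0.57, [297.4, 259.7])]
pred tip [270.1 217.9] [(0.64, [318.7, 256.6])]
```

View pics/pl.png

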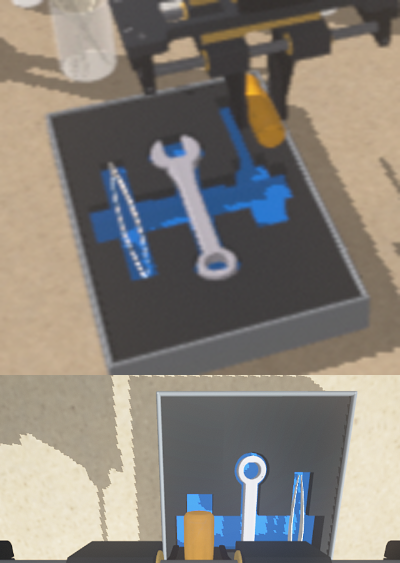

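Screwdriver held straight above its slot, butt and side offsets under 1 mm. Lowering.

>>> drive_tool(angular=[[0, 0, 0], [0, 0, 0], [0, 0, 0], [0, 0, 0], [0, 0, 0], [0, 0, 0], [0, 0, 0], [0, 0, 0], [0, 0, 0]], delta_pos=[[0, 0.05, 1], [0, 0, 1.3], [0, 0, 1.3], [0, 0, 1.3], [0, 0, 1], [0, 0, 0.5], [0, 0, 0], [0, 0, 0], [0, 0, 0]], gripper=[1.5, 1.5, 1.5, 1.5, 1.5, 1.5, 1.5, 1.5, 1.5])

```text
time_s: 23.6
tool_pos: [0.5204, 0.1446, 0.0522]
tool_rot: [180.0, 0.1, 164.9]
force: [0.4, -0.2, 0.1]
grip_width: 0.0201
grasp_force: 25.0
```

```bash
python3 go.py .5194 .1440 .0325 165.02
```

```text
[0.5204 0.1446 0.0522] [1.7996e+02 7.0000e-02 1.6495e+02] turn [ 0.0006  0.0012 -0.0013] shift cm [ 0.08 -0.09  1.97]
```

>>> drive_tool(angular=[[0, 0, 0], [0, 0, 0], [0, 0, 0], [0, 0, 0], [0, 0, 0], [0, 0, 0], [0, 0, 0]], delta_pos=[[0.06, -0.07, 0], [0, 0, 0.3], [0, 0, 0.3], [0, 0, 0.3], [0, 0, 0.2], [0, 0, 0], [0, 0, 0]], gripper=[1.5, 1.5, 1.5, 1.5, 1.5, 1.5, 1.5])

```text
time_s: 24.3
tool_pos: [0.519, 0.144, 0.0405]
tool_rot: [-180.0, -0.0, 164.9]
force: [-0.1, 0.5, -1.1]
grip_width: 0.0201
grasp_force: 25.0
```

```bash
python3 go.py .5194 .1440 .0325 165.02; python3 -c "
from h import *
print(telemetry.get_obs()['force'])"
```

```text
[0.519  0.144  0.0405] [-180.     -0.    164.95] turn [-0.0001 -0.     -0.0012] shift cm [-0.04  0.01  0.8 ]
[-0.13720552  0.51808624 -1.06907293]
```

>>> drive_tool(angular=[[0, 0, 0], [0, 0, 0], [0, 0, 0], [0, 0, 0], [0, 0, 0], [0, 0, 0]], delta_pos=[[0, 0, 0.2], [0, 0, 0.2], [0, 0, 0.2], [0, 0, 0.2], [0, 0, 0], [0, 0, 0]], gripper=[1.5, 1.5, 1.5, 1.5, 1.5, 1.5])

```text
time_s: 24.9
tool_pos: [0.519, 0.1439, 0.0325]
tool_rot: [-180.0, -0.0, 164.9]
force: [0.2, -0.6, -0.1]
grip_width: 0.0202
grasp_force: 25.0
```

>>> drive_tool(angular=[[0, 0, 0], [0, 0, 0], [0, 0, 0], [0, 0, 0], [0, 0, 0]], delta_pos=[[0, 0, 0], [0, 0, 0], [0, 0, 0], [0, 0, 0], [0, 0, 0]], gripper=[2.1, 2.2, 2.4, 2.4, 2.4])

```text
time_s: 25.4
tool_pos: [0.5191, 0.144, 0.0326]
tool_rot: [180.0, 0.0, 164.9]
force: [-0.9, -0.7, 0.0]
grip_width: 0.0241
grasp_force: 0.0
```

Released with no contact force. Rise and move aside for a check.

>>> drive_tool(angular=[[0, 0, 0], [0, 0, 0], [0, 0, 0], [0, 0, 0], [0, 0, 0], [0, 0, 0], [0, 0, 0], [0, 0, 0], [0, 0, 0], [0, 0, 0], [0, 0, 0], [0, 0, 0]], delta_pos=[[0, 0, -0.5], [0, 0, -1], [0, 0, -2], [0, 0, -3], [0, 0, -3], [-1, 0, -3], [-2, 0, -3], [-3, 0, -3], [-3, 0, -3], [-3, 0, -2], [0, 0, 0], [0, 0, 0]], gripper=[2.4, 2.4, 2.4, 2.4, 2.4, 2.4, 2.4, 2.4, 2.4, 2.4, 2.4, 2.4])

```text
time_s: 26.6
tool_pos: [0.6349, 0.1127, 0.2679]
tool_rot: [180.0, -0.0, 164.9]
force: [-0.2, 0.2, -0.1]
grip_width: 0.0243
grasp_force: 0.0
```

Run:
```python
from h import *
yaw=np.radians(-14.98); c=np.array([.53295,.1944])
W=lambda x,y,z: np.array([c[0]+np.cos(yaw)*x-np.sin(yaw)*y,c[1]+np.sin(yaw)*x+np.cos(yaw)*y,z])
im=eyes.read_camera('wrist'); s=eyes.read_camera('scene')
v=[]
for k in (im,s):
    a=k['pixels'].copy()
    for q in [(-.039,-.052,.027),(.111,-.052,.027),(-.080,0,.025),(.06,0,.025)]:
        u=proj(k,W(*q)); cv2.circle(a,tuple(int(round(x)) for x in u),1,(255,0,0),-1); print(u.round(1))
    v.append(a)
save(dict(pixels=np.vstack([cv2.resize(v[1][235:385,190:350],(400,375),interpolation=cv2.INTER_CUBIC),cv2.resize(v[0][:270],(400,169),interpolation=cv2.INTER_AREA)])),'end.png')
```

```text
[317.5  53.6]
[317.8 206.7]
[372.    6.9]
[367.5 157.8]
[299.4 303.3]
[278.2 254.9]
[278.5 326.5]
[260.  276.4]
```

View pics/end.png

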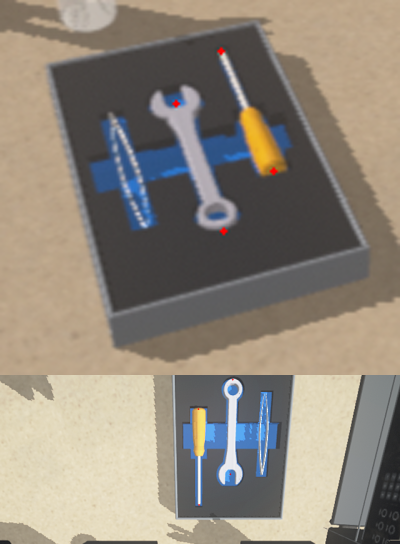

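Both tools lie home in their cut-outs and the tweezers are in place. Handing in.

```bash
python3 -c "
from cell import env
print(env.sign_off())"
```

```text
the job is handed in; nothing more can be done
None
```

The spanner and screwdriver are down in their own cut-outs, right way round, the tweezers are still home, the hand never went near the bottle or beaker, and I handed the job in at about 27 s; the hand-in call returned no verdict.

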